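# Shut the gas and release the torch burner from its quick coupler

### The arm

A 6-joint arm with a two-finger parallel gripper is mounted at the origin on the work surface. World frame = base frame: x ahead of the robot, y to its left, z up, the work surface at z = 0. Lengths are in m, angles in rad, forces in N, time in s.
With the tool pointing down it reaches from about 0.3 to 0.775 m from the base axis. Payload 14.6 kg.
Tool frame: the origin (TCP) lies on the mounting face of the last link; the fingertips stand 199 mm ahead of it and the grasp point (between the pads) lies 180 mm ahead of it; z points along the fingers, y is the line along which they close (so a half turn about z gives the same grasp; the last joint's range is limited). The gripper opens to 94 mm and grips with 3 to 60 N. Pads are 16 mm wide; open, the fingers measure 119 mm over their backs; the gripper's body (75 mm by 177 mm) begins 78 mm behind the grasp point.
Start: joints at [1.134, 0.3, 1.521, -0, 1.321, -0.067], TCP at [0.199, 0.513, 0.405] pointing down, gripper open.
Joint ranges: [-3.03, 3.03], [-0.79, 2.21], [0.23, 2.52], [-1.04, 4.18], [0, 3.07], [-2.55, 2.55]. Speed limits (rad/s): [2.22, 2.22, 2.57, 3.14, 3.14, 3.14].

### API

Orientations are given as [roll, pitch, yaw] about the fixed x, y, z axes, in that order (R = Rz(yaw) Ry(pitch) Rx(roll)).
In Python, from station import get_obs, camera, hand_in gives the robot as it stands.
- The arm moves only by the tool apply_moves, never from a script. Its argument "increments" is a list of rows, each an object of numbers: "tx", "ty", "tz": the shift along the tool's x, y, z as a fraction of full scale; "ax", "ay", "az": the turn, a rotation vector about the tool's x, y, z as a fraction of full scale. In form: [{"tx": .., "ty": .., "tz": .., "ax": .., "ay": .., "az": ..}, ...]. A call has 1 to 12 rows; each row shifts and turns the commanded pose from where the row before left it, along the tool's axes as they then stand; what a row does not reach is not made up. Full scale, the value 1, is 30 mm for a shift and 5 degrees for a turn. A row lasts 1/8 s, in which the tool goes at most 62.5 mm and 10.7 degrees, less where a joint would pass 70% of its speed; a pose out of reach is approached as far as the arm can. A call with a number of a shift or a turn outside -1 to 1 is refused whole. A call with a gripper value outside its range is refused whole. "jaw" is the closure, from 0 (fully open) to 1 (shut), set as the call begins (left out, the last holds). The fingers move at their own pace and stop on an object; "force" is the grip in N (left out, the last holds). Time passes only in rows, so rows that do not move let the fingers close. It gives the time, the measured TCP pose, the force, the opening and the grip force at its end, in the units of the state.
- get_obs(): the state, without advancing time (a new reading comes with each control period).
- camera(name): name is "scene" or "top" or "wrist"; returns a dict with "pixels" (400x640x3 uint8, red, green, blue), "camera_matrix" (3x3 intrinsics, pixels), "R" (3x3) and "t" (3): a world point X has camera coordinates R X + t; the wrist camera has in their place "T_tool_cam" (4x4, takes a point from camera to tool coordinates, whose origin is the TCP and whose axes are the flange's). Camera axes: x right, y down, z forward; pixel columns grow to the right and rows downward; lengths in m; the calibration is good to about 2 mm. A picture is of the moment at which its call begins: read the wrist's pose just before it. There is no depth.
- hand_in(): hands the job in; it is judged then, once.
The state is a dict: "time_s": time; "qpos": joint angles; "joint_vel": joint speeds; "tau": joint torques, N m; "ee_pos": TCP position; "eef_rot": TCP orientation; "force": force on the tool from outside, world axes, zero at the start; "moment": the same for the moment, N m; "grip_width": finger opening in m; "grip_force": force on a finger pad.
Only numpy, scipy, OpenCV 4.12 (cv2) and the standard library are available. Lean on these libraries where they do the work, as an engineer would, in place of code of your own. Each camera call takes 0.05 s, during which the arm holds its last target. There are 200 camera calls.

### The job

First shut off the gas: turn the black T-handle of the gas valve clockwise until it stops tight. Then pull the spring sleeve of the quick coupler back up the slope until the torch burner comes free and slides down its trough, and let the sleeve go so that it springs fully forward again. Leave the can, the hammer and the steel ring where they are.

Things in the scene. Friction and masses are not known exactly. Their poses are not given: they have to be found in the camera images.
- stand: Fixed steel stand of the quick coupler, base 300 x 110 x 10 mm. Origin on the bench below the middle of the sleeve (when forward). z up; x level, from the trough's low end towards the coupler's back. The coupler's axis lies in the x-z plane, 170 mm above the origin, rising at 35 degrees towards +x. A mounting plate crosses the axis behind the sleeve, its face 85 mm up the slope from the sleeve's middle.
- guard_top (a point): Middle of the top bar of the guard hoop: 10 mm rod, 68 mm wide between rod centres, rising 150 mm from the axis, square to it, 94 mm up the slope behind the sleeve's middle. It leans over the sleeve, so an upright tool strikes it: approach 30 to 45 degrees from vertical, about square to the coupler's axis, the fingertips pointing down and towards the stand's +x.
- sleeve_grip (a point): Middle of the plain part of the brass spring sleeve, on the coupler's axis; x back up the slope (the way to pull), y level across. The sleeve is a tube 40 mm in diameter, 52 mm long (26 mm to each side of this point), with a shoulder 50 mm in diameter and 8 mm long at its rear (upper) end. Grip it across its sides, along y. 34 mm are free between its front and the trough.
- sleeve (a joint): Travel of the sleeve in m: 0 forward, 0.022 fully back against its stop. The spring pushes it forward with 5 N at rest, 13 N fully back. Locking pawls inside open as it is pulled and free the torch burner at about 0.015 to 0.018.
- torch_end (a point): End of the torch burner's nipple, inside the coupler at first, on the axis; x up the slope. The burner is a loose steel tube, diameter 30, length 130 mm, about 0.25 kg, with a 42 mm nipple ending in a 23 mm rim. It lies in a slippery V trough and is held only by the coupler's pawls; once they open it slides down 40 mm by itself to the trough's end plate.
- torch_rest (a point): Fixed point of the stand, on the axis, 40 mm down the slope: where torch_end lies when the burner rests on the trough's end plate.
- valve_block: Fixed brass block of the gas valve, 64 mm square on a 90 mm square foot, 52 mm high. Origin at the middle of its underside, z up. It stands beyond the trough's low end, 280 to 310 mm from the stand's origin along the stand's -x and up to 50 mm to either side.
- valve_grip (a point): Middle of the grip of the valve's black T-handle, on its upright turning axis, 90 mm above the bench; x along the bar, z up. The bar is 70 mm long, 16 mm thick and 34 mm high, top at 106 mm.
- valve (a joint): Angle of the T-handle in rad, growing clockwise seen from above: 2.6 is shut tight against its stop; it starts open between 0.1 and 0.9, so it takes more than one grasp. It stays where it is left; turning takes 0.12 N m.
- can: Grey can standing upright, 66 mm in diameter, 120 mm high; origin at the middle of its underside. Leave alone.
- mallet: Hammer lying on the bench; origin near its middle. Leave alone.
- big_ring: Flat dark steel ring on the bench, 70 mm across, 12 mm high; origin at the middle of its underside. Leave alone.

How it is judged:
By the outcome, as a careful person would: the job done as asked, in the order asked, and still so for the second after the job is handed in, with the robot touching nothing.
It also fails if it takes over 64 s, if anything falls off the work surface, if the arm or the gripper's body presses on something with over 40 N, if the wrist force passes 120 N, or if a joint passes its speed limit or range.

## Working session

There is one attempt and no reset: what is moved stays moved. The work goes in short steps, Python scripts to look and compute and a tool call to move; the robot and the scene stay as the last step left them, time stands still between calls to the robot, and variables do not carry over. Pictures are saved under pics/ and viewed, at most 10 in all, crops included, and the job is handed in when it is done.

Besides the shell and the picture viewer there is one more tool, called after "Request:" as a command line: name --argument value ..., lists and objects as JSON in quotes. apply_moves: Moves the arm, as the interface text tells. Its arguments: {"type":"object","properties":{"increments":{"type":"array"},"jaw":{"type":"number"},"force":{"type":"number"}},"required":["increments"]}

```bash
mkdir -p pics; ls
python3 - <<'E'
from station import get_obs,camera
import cv2,numpy as np
print(get_obs())
for n in("scene","top"):
    c=camera(n); cv2.imwrite(f"pics/{n}0.png",c["pixels"][:,:,::-1]); np.savez(f"pics/{n}0.npz",K=c["camera_matrix"],R=c["R"],t=c["t"])
    print(n,c["camera_matrix"],c["R"],c["t"],-np.array(c["R"]).T@c["t"])
E
```

```text
pics
{'time_s': 0.0, 'qpos': array([ 1.13439312e+00,  3.00519089e-01,  1.52159856e+00, -9.29604187e-07,
        1.32070779e+00, -6.65633095e-02]), 'joint_vel': array([-0.00332452,  0.00154767, -0.00050967, -0.00129549,  0.00084056,
        0.0003079 ]), 'tau': array([-9.05595675e-05, -5.31807411e+01, -3.52734840e+01,  7.07485923e-02,
        2.43849086e-02, -1.08827867e-04]), 'ee_pos': array([0.19877834, 0.5127923 , 0.40405247]), 'eef_rot': array([-3.14036254e+00, -8.10991912e-05,  2.77175293e+00]), 'force': array([-0.321565  ,  0.31218253, -0.61224157]), 'moment': array([-5.91814381e-02,  2.33554309e-02,  1.43470155e-05]), 'grip_force': 0.0, 'grip_width': 0.09412177815450296}
scene [[386.32042496   0.         323.70265743]
 [  0.         386.32042496 197.87681929]
 [  0.           0.           1.        ]] [[ 0.14967239  0.98865263 -0.01281234]
 [ 0.74924039 -0.12186414 -0.65098999]
 [-0.64516433  0.08783571 -0.75897818]] [-0.07998129 -0.32537887  1.6619605 ] [ 1.32799562 -0.10655778  1.04854862]
top [[381.43373595   0.         323.16277054]
 [  0.         381.43373595 200.91603234]
 [  0.           0.           1.        ]] [[-0.00558689 -0.99997545 -0.00422824]
 [-0.98804297  0.00617162 -0.15405519]
 [ 0.1540775   0.00331699 -0.9880532 ]] [-0.00395995  0.61621266  1.12018446] [ 0.43622724 -0.01147852  1.20171586]
```

View pics/scene0.png

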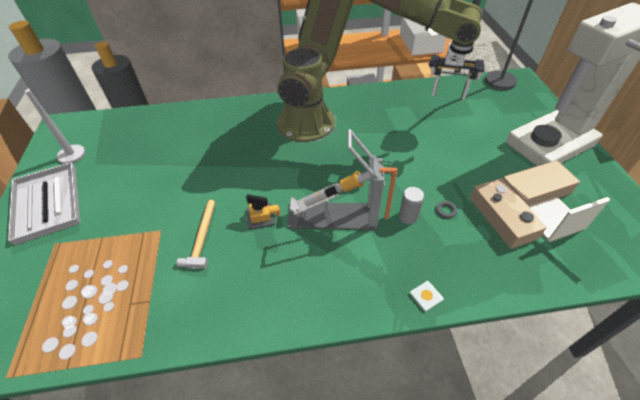

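View pics/top0.png

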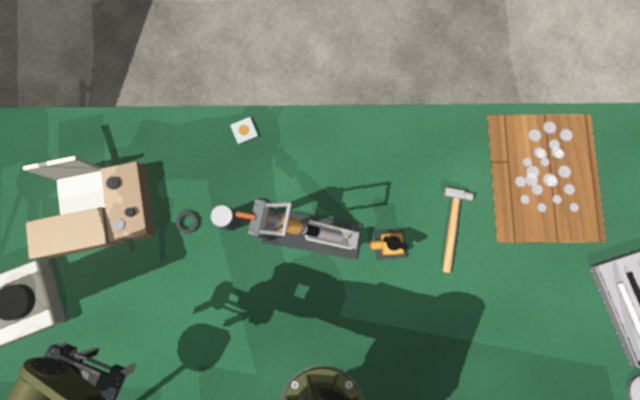

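The stand lies in the middle, its trough towards world -y (top: stand about (305,228), valve (390,244)); scene: sleeve about (350,183), valve (262,208), can (412,205). I'll enlarge both.

Run:
```python
import cv2,numpy as np
a=cv2.imread("pics/top0.png")[190:265,235:420]; b=cv2.imread("pics/scene0.png")[125:240,235:420]
f=lambda i:cv2.resize(i,(740,i.shape[0]*4),interpolation=cv2.INTER_CUBIC)
cv2.imwrite("pics/c_top.png",f(a));cv2.imwrite("pics/c_scene.png",f(b))
cv2.imwrite("pics/c1.png",cv2.resize(np.vstack([f(a),f(b)]),None,fx=.78,fy=.78))
```

```text
(no output)
```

View pics/c_top.png

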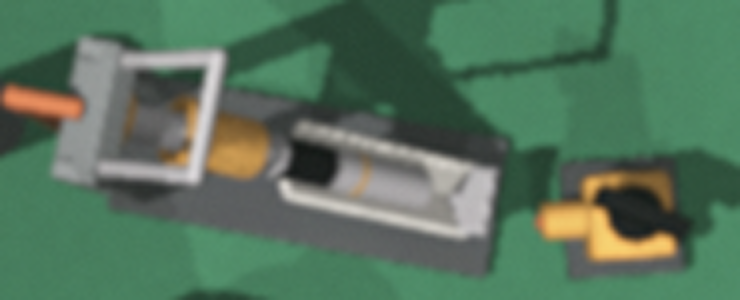

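View pics/c_scene.png

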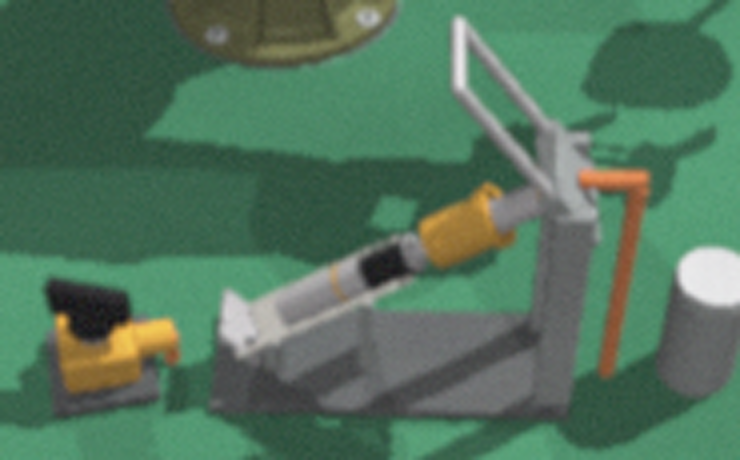

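```bash
cat > h.py <<'E'
import numpy as np
C={n:np.load(f"pics/{n}0.npz") for n in("top","scene")}
O={"top":(235,190),"scene":(235,125)}
def ray(n,u,v,crop=True):
    c=C[n]
    if crop: u,v=(u+.5)/4-.5+O[n][0],(v+.5)/4-.5+O[n][1]
    d=c["R"].T@np.linalg.inv(c["K"])@[u,v,1]
    return -c["R"].T@c["t"],d/np.linalg.norm(d)
def pl(n,u,v,z,crop=True):
    o,d=ray(n,u,v,crop); return o+d*(z-o[2])/d[2]
def tri(p,q):
    A=np.zeros((3,3));b=np.zeros(3)
    rs=[ray("top",*p),ray("scene",*q)]
    for o,d in rs:
        M=np.eye(3)-np.outer(d,d);A+=M;b+=M@o
    X=np.linalg.solve(A,b)
    return X,[np.linalg.norm((np.eye(3)-np.outer(d,d))@(X-o))*1e3 for o,d in rs]
def proj(n,X):
    c=C[n];p=c["K"]@(c["R"]@X+c["t"]);u=p[:2]/p[2]
    return (u-np.array(O[n])+.5)*4-.5
E
python3 - <<'E'
from h import *
import cv2
np.set_printoptions(precision=4,suppress=True)
for k,p in dict(br=(508,138),fr=(490,275),bl=(110,210)).items(): print("base top",k,pl("top",*p,.01))
for k,p in dict(br=(210,410),fr=(568,412)).items(): print("base scene",k,pl("scene",*p,.0))
print("guard",tri((209,117),(460,55)), tri((222,54),(460,90)),tri((197,182),(460,20)))
print("sleeve front",tri((268,150),(430,245)))
# valve black bar
for n,box in(("top",(560,150,740,290)),("scene",(20,260,190,420))):
    im=cv2.imread(f"pics/c_{n}.png");x0,y0,x1,y1=box
    s=im[y0:y1,x0:x1].astype(int);hsv=cv2.cvtColor(im[y0:y1,x0:x1],cv2.COLOR_BGR2HSV)
    m=((s.max(2)<50)).astype(np.uint8)
    nn,l,st,ce=cv2.connectedComponentsWithStats(m);i=1+st[1:,4].argmax()
    ys,xs=np.where(l==i);print(n,"black",st[i],ce[i]+[x0,y0], cv2.minAreaRect(np.c_[xs+x0,ys+y0].astype(np.float32)))
    b=((hsv[...,0]>10)&(hsv[...,0]<28)&(hsv[...,1]>150)&(hsv[...,2]>120)).astype(np.uint8)
    nn,l,st,ce=cv2.connectedComponentsWithStats(b);i=1+st[1:,4].argmax();print(n,"brass",st[i])
print("bar ends top z.106",pl("top",600,195,.106),pl("top",690,225,.106))
print("bar ends scene z.106",pl("scene",50,282,.106),pl("scene",130,298,.106))
print("foot",[pl("top",*p,.008)[:2] for p in((568,163),(680,158),(688,272),(570,278))])
E
```

```text
base top br [ 0.5478 -0.1275  0.01  ]
base top fr [ 0.4418 -0.1114  0.01  ]
base top bl [0.4935 0.1832 0.01  ]
base scene br [ 0.5451 -0.126   0.    ]
base scene fr [0.5948 0.17   0.    ]
guard (array([0.5294, 0.0754, 0.3467]), [np.float64(2.032987138107734), np.float64(2.032987138107744)]) (array([0.5652, 0.0683, 0.3473]), [np.float64(2.061648350274495), np.float64(2.061648350274513)]) (array([0.4929, 0.0822, 0.3469]), [np.float64(2.4246146563098914), np.float64(2.424614656309866)])
sleeve front (array([0.5276, 0.0565, 0.1541]), [np.float64(4.822413357208015), np.float64(4.822413357207982)])
top black [  38   38   92   51 2655] [641.2689 213.0139] ((643.5236206054688, 212.1136932373047), (92.47989654541016, 47.339927673339844), 3.5035319328308105)
top brass [   0   25  114   71 1220]
scene black [  29   24   79   55 2536] [ 88.3253 310.2232] ((85.58414459228516, 313.8597106933594), (81.62008666992188, 46.780029296875), 11.51383113861084)
scene brass [  38   54  117   76 4607]
bar ends top z.106 [ 0.4975 -0.1831  0.106 ] [ 0.4758 -0.2466  0.106 ]
bar ends scene z.106 [ 0.4753 -0.241   0.106 ] [ 0.5028 -0.1778  0.106 ]
foot [array([ 0.5281, -0.1742]), array([ 0.5315, -0.2618]), array([ 0.4433, -0.2646]), array([ 0.4392, -0.1733])]
```

Request:
apply_moves --increments '[{"tx": -0.74,"ty": -0.8,"tz": -0.28},{"tx": -0.74,"ty": -0.8,"tz": -0.28},{"tx": -0.74,"ty": -0.8,"tz": -0.28},{"tx": -0.74,"ty": -0.8,"tz": -0.28},{"tx": -0.74,"ty": -0.8,"tz": -0.28},{"tx": -0.74,"ty": -0.8,"tz": -0.28},{"tx": -0.74,"ty": -0.8,"tz": -0.28},{"tx": -0.74,"ty": -0.8,"tz": -0.28},{"tx": -0.74,"ty": -0.8,"tz": -0.28},{"tx": -0.74,"ty": -0.8,"tz": -0.28},{"tx": -0.74,"ty": -0.8,"tz": -0.28},{"tx": -0.74,"ty": -0.8,"tz": -0.28}]' --jaw 0

```text
schema error: expected keys tx, ty, tz, ax, ay, az
```

Request:
apply_moves --increments '[{"tx": -0.74,"ty": -0.8},{"tx": -0.74,"ty": -0.8},{"tx": -0.74,"ty": -0.8},{"tx": -0.74,"ty": -0.8},{"tx": -0.74,"ty": -0.8},{"tx": -0.74,"ty": -0.8},{"tx": -0.74,"ty": -0.8},{"tx": -0.74,"ty": -0.8},{"tx": -0.74,"ty": -0.8},{"tx": -0.74,"ty": -0.8},{"tx": -0.74,"ty": -0.8},{"tx": -0.74,"ty": -0.8}]'

```text
schema error: expected keys tx, ty, tz, ax, ay, az
```

Request:
apply_moves --increments '[{"az": 1},{"az": 1},{"az": 1},{"az": 1},{"az": 1},{"az": 1},{"az": 1},{"az": 1},{"az": 1},{"az": 1},{"az": 1},{"az": 1}]'

```text
schema error: expected keys tx, ty, tz, ax, ay, az
```

Request:
apply_moves --increments '[{"az": 1},{"az": 1},{"az": 1},{"az": 1},{"az": 1},{"az": 1},{}]'

```text
schema error: expected keys tx, ty, tz, ax, ay, az
```

Request:
apply_moves --increments '[{"tx": -0.74,"ty": -0.8,"tz": -0.28,"ax": 0,"ay": 0,"az": 0},{"tx": -0.74,"ty": -0.8,"tz": -0.28,"ax": 0,"ay": 0,"az": 0},{"tx": -0.74,"ty": -0.8,"tz": -0.28,"ax": 0,"ay": 0,"az": 0},{"tx": -0.74,"ty": -0.8,"tz": -0.28,"ax": 0,"ay": 0,"az": 0},{"tx": -0.74,"ty": -0.8,"tz": -0.28,"ax": 0,"ay": 0,"az": 0},{"tx": -0.74,"ty": -0.8,"tz": -0.28,"ax": 0,"ay": 0,"az": 0},{"tx": -0.74,"ty": -0.8,"tz": -0.28,"ax": 0,"ay": 0,"az": 0},{"tx": -0.74,"ty": -0.8,"tz": -0.28,"ax": 0,"ay": 0,"az": 0},{"tx": -0.74,"ty": -0.8,"tz": -0.28,"ax": 0,"ay": 0,"az": 0},{"tx": -0.74,"ty": -0.8,"tz": -0.28,"ax": 0,"ay": 0,"az": 0},{"tx": -0.74,"ty": -0.8,"tz": -0.28,"ax": 0,"ay": 0,"az": 0},{"tx": -0.74,"ty": -0.8,"tz": -0.28,"ax": 0,"ay": 0,"az": 0}]' --jaw 0

```text
time_s: 1.6
ee_pos: [0.3433, 0.147, 0.5056]
eef_rot: [-3.141, -0.0, 2.772]
force: [0.1, -0.6, 0.1]
grip_width: 0.0938
grip_force: 0.0
```

Request:
apply_moves --increments '[{"tx": -0.74,"ty": -0.8,"tz": 0,"ax": 0,"ay": 0,"az": 0},{"tx": -0.74,"ty": -0.8,"tz": 0,"ax": 0,"ay": 0,"az": 0},{"tx": -0.74,"ty": -0.8,"tz": 0,"ax": 0,"ay": 0,"az": 0},{"tx": -0.74,"ty": -0.8,"tz": 0,"ax": 0,"ay": 0,"az": 0},{"tx": -0.74,"ty": -0.8,"tz": 0,"ax": 0,"ay": 0,"az": 0},{"tx": -0.74,"ty": -0.8,"tz": 0,"ax": 0,"ay": 0,"az": 0},{"tx": -0.74,"ty": -0.8,"tz": 0,"ax": 0,"ay": 0,"az": 0},{"tx": -0.74,"ty": -0.8,"tz": 0,"ax": 0,"ay": 0,"az": 0},{"tx": -0.74,"ty": -0.8,"tz": 0,"ax": 0,"ay": 0,"az": 0},{"tx": -0.74,"ty": -0.8,"tz": 0,"ax": 0,"ay": 0,"az": 0},{"tx": -0.74,"ty": -0.8,"tz": 0,"ax": 0,"ay": 0,"az": 0},{"tx": -0.74,"ty": -0.8,"tz": 0,"ax": 0,"ay": 0,"az": 0}]'

```text
time_s: 3.1
ee_pos: [0.4877, -0.2179, 0.5051]
eef_rot: [3.141, -0.001, 2.772]
force: [0.5, 0.0, -0.8]
grip_width: 0.0941
grip_force: 0.0
```

Request:
apply_moves --increments '[{"tx": 0,"ty": 0,"tz": 0,"ax": 0,"ay": 0,"az": 1},{"tx": 0,"ty": 0,"tz": 0,"ax": 0,"ay": 0,"az": 1},{"tx": 0,"ty": 0,"tz": 0,"ax": 0,"ay": 0,"az": 1},{"tx": 0,"ty": 0,"tz": 0,"ax": 0,"ay": 0,"az": 1},{"tx": 0,"ty": 0,"tz": 0,"ax": 0,"ay": 0,"az": 1},{"tx": 0,"ty": 0,"tz": 0,"ax": 0,"ay": 0,"az": 1},{"tx": 0,"ty": 0,"tz": 0,"ax": 0,"ay": 0,"az": 1},{"tx": 0,"ty": 0,"tz": 0,"ax": 0,"ay": 0,"az": 1},{"tx": 0,"ty": 0,"tz": 0,"ax": 0,"ay": 0,"az": 1},{"tx": 0,"ty": 0,"tz": 0,"ax": 0,"ay": 0,"az": 1},{"tx": 0,"ty": 0,"tz": 0,"ax": 0,"ay": 0,"az": 1},{"tx": 0,"ty": 0,"tz": 0,"ax": 0,"ay": 0,"az": 1}]'

```text
time_s: 4.6
ee_pos: [0.4874, -0.2168, 0.5051]
eef_rot: [-3.141, -0.0, 1.722]
force: [0.0, -0.7, -0.3]
grip_width: 0.0942
grip_force: 0.0
```

Request:
apply_moves --increments '[{"tx": 0,"ty": 0,"tz": 0.5,"ax": 0,"ay": 0,"az": 1},{"tx": 0,"ty": 0,"tz": 0.5,"ax": 0,"ay": 0,"az": 1},{"tx": 0,"ty": 0,"tz": 0.5,"ax": 0,"ay": 0,"az": 1},{"tx": 0,"ty": 0,"tz": 0.5,"ax": 0,"ay": 0,"az": 1},{"tx": 0,"ty": 0,"tz": 0.5,"ax": 0,"ay": 0,"az": 1},{"tx": 0,"ty": 0,"tz": 0.5,"ax": 0,"ay": 0,"az": 1},{"tx": 0,"ty": 0,"tz": 0,"ax": 0,"ay": 0,"az": 0},{"tx": 0,"ty": 0,"tz": 0,"ax": 0,"ay": 0,"az": 0}]'

```text
time_s: 5.6
ee_pos: [0.4874, -0.2169, 0.416]
eef_rot: [3.141, 0.0, 1.203]
force: [-0.0, 0.3, 0.4]
grip_width: 0.0944
grip_force: 0.0
```

Run:
```python
from station import get_obs,camera
import cv2,numpy as np
o=get_obs(); print(o)
c=camera("wrist"); cv2.imwrite("pics/w1.png",c["pixels"][:,:,::-1]); np.savez("pics/w1.npz",K=c["camera_matrix"],T=c["T_tool_cam"],p=o["ee_pos"],r=o["eef_rot"])
print(c["camera_matrix"],c["T_tool_cam"])
```

```text
{'time_s': 5.6, 'qpos': array([-4.87270243e-01,  2.54161478e-01,  1.55248046e+00,  3.92065395e-05,
        1.33449157e+00, -1.19368537e-01]), 'joint_vel': array([-0.00117817, -0.00646952, -0.00498601,  0.00031935, -0.00142402,
        0.00497733]), 'tau': array([-1.13545731e-02, -4.98895276e+01, -3.48513150e+01,  6.88803638e-02,
        9.88674030e-03,  4.68576292e-02]), 'ee_pos': array([ 0.48743817, -0.21686321,  0.41600438]), 'eef_rot': array([3.14113223e+00, 1.68280641e-05, 1.20288545e+00]), 'force': array([-0.01174917,  0.25796303,  0.36074568]), 'moment': array([ 0.03210344,  0.08711631, -0.04882884]), 'grip_force': 0.0, 'grip_width': 0.09435800606742903}
[[276.47031452   0.         316.78893393]
 [  0.         276.47031452 197.46679085]
 [  0.           0.           1.        ]] [[-1.20323094e-04 -9.58311819e-01 -2.85724420e-01  8.41303954e-02]
 [ 9.99999838e-01 -2.74320978e-04  4.98949166e-04  4.03461618e-04]
 [-5.56529085e-04 -2.85724313e-01  9.58311696e-01  1.92838522e-02]
 [ 0.00000000e+00  0.00000000e+00  0.00000000e+00  1.00000000e+00]]
```

View pics/w1.png

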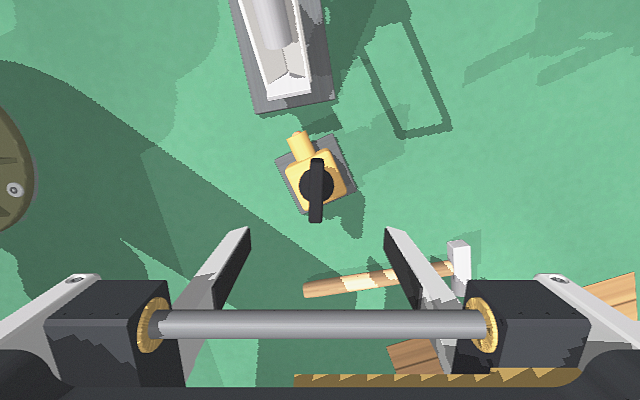

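The black bar runs from (317,158) to (315,222), square between the fingers; the valve's block is centred near (317,178).

Run:
```python
import cv2,numpy as np
from scipy.spatial.transform import Rotation as Ro
d=np.load("pics/w1.npz");im=cv2.imread("pics/w1.png");T=d["T"];Rw=Ro.from_euler("xyz",d["r"]).as_matrix()
def pl(u,v,z):
    r=Rw@T[:3,:3]@np.linalg.inv(d["K"])@[u,v,1];o=d["p"]+Rw@T[:3,3];return o+r*(z-o[2])/r[2]
s=im[140:240,270:370];m=(s.max(2)<50).astype(np.uint8)
n,l,st,ce=cv2.connectedComponentsWithStats(m);i=1+st[1:,4].argmax();print(st[i])
for v in range(0,100,6):
    xs=np.where(l[v]==i)[0]
    if len(xs):print(v+140,xs[0]+270,xs[-1]+270)
a,b=pl(317,157,.106),pl(315.5,215,.106);print(a,b,pl(315.5,222,.106),np.linalg.norm(a-b),np.degrees(np.arctan2(*(a-b)[1::-1])))
print((a+b)/2)
```

```text
[ 52  30  12  36 257]
170 323 324
176 323 330
182 323 332
188 323 332
194 322 330
200 322 324
[ 0.50335082 -0.17815248  0.106     ] [ 0.47846331 -0.23807111  0.106     ] [ 0.47543374 -0.24589684  0.106     ] 0.06488166888483904 67.44419856418281
[ 0.49090707 -0.20811179  0.106     ]
```

Run:
```python
import cv2,numpy as np
from scipy.spatial.transform import Rotation as Ro
d=np.load("pics/w1.npz");im=cv2.imread("pics/w1.png");T=d["T"];Rw=Ro.from_euler("xyz",d["r"]).as_matrix()
def pl(u,v,z):
    r=Rw@T[:3,:3]@np.linalg.inv(d["K"])@[u,v,1];o=d["p"]+Rw@T[:3,3];return o+r*(z-o[2])/r[2]
h=cv2.cvtColor(im,cv2.COLOR_BGR2HSV)[110:250,250:390]
b=((h[...,0]>10)&(h[...,0]<30)&(h[...,1]>90)&(h[...,2]>130)).astype(np.uint8)*255
g=((h[...,1]<60)&(h[...,2]>40)).astype(np.uint8)*255
for n,m in(("brass",b),("grey",g)):
    ys,xs=np.where(m>0);print(n,xs.min()+250,xs.max()+250,ys.min()+110,ys.max()+110)
c=cv2.resize(im[110:250,250:390],(560,560),interpolation=cv2.INTER_NEAREST);cv2.imwrite("pics/w1c.png",c)
for u,v in((315,173.5),):print(pl(u,v,.008))
print(pl(315.5,179.5,.052))
```

```text
brass 285 346 130 210
grey 250 389 110 249
[ 0.48723212 -0.21250288  0.008     ]
[ 0.48850333 -0.21162055  0.052     ]
```

View pics/w1c.png

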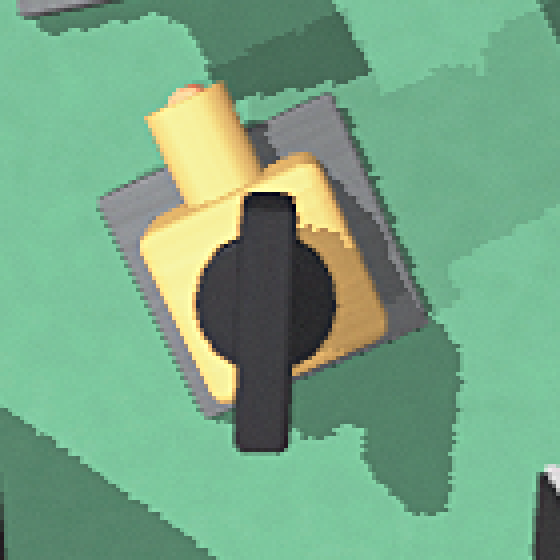

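Request:
apply_moves --increments '[{"tx": 0.07,"ty": 0,"tz": 0.8,"ax": 0,"ay": 0,"az": 0.3},{"tx": 0,"ty": 0,"tz": 0.8,"ax": 0,"ay": 0,"az": 0},{"tx": 0,"ty": 0,"tz": 0.8,"ax": 0,"ay": 0,"az": 0},{"tx": 0,"ty": 0,"tz": 0.8,"ax": 0,"ay": 0,"az": 0},{"tx": 0,"ty": 0,"tz": 0.8,"ax": 0,"ay": 0,"az": 0},{"tx": 0,"ty": 0,"tz": 0.7,"ax": 0,"ay": 0,"az": 0},{"tx": 0,"ty": 0,"tz": 0,"ax": 0,"ay": 0,"az": 0}]'

```text
time_s: 6.52
ee_pos: [0.4881, -0.2149, 0.2738]
eef_rot: [-3.14, -0.0, 1.176]
force: [0.7, 0.2, 0.3]
grip_width: 0.094
grip_force: 0.0
```

Request:
apply_moves --increments '[{"tx": 0,"ty": 0,"tz": 0,"ax": 0,"ay": 0,"az": 0},{"tx": 0,"ty": 0,"tz": 0,"ax": 0,"ay": 0,"az": 0},{"tx": 0,"ty": 0,"tz": 0,"ax": 0,"ay": 0,"az": 0},{"tx": 0,"ty": 0,"tz": 0,"ax": 0,"ay": 0,"az": 0},{"tx": 0,"ty": 0,"tz": 0,"ax": 0,"ay": 0,"az": 0},{"tx": 0,"ty": 0,"tz": 0,"ax": 0,"ay": 0,"az": 0},{"tx": 0,"ty": 0,"tz": 0,"ax": 0,"ay": 0,"az": 0},{"tx": 0,"ty": 0,"tz": 0,"ax": 0,"ay": 0,"az": 0}]' --jaw 1 --force 30

```text
time_s: 7.52
ee_pos: [0.4881, -0.2149, 0.2744]
eef_rot: [-3.142, -0.0, 1.175]
force: [-2.7, 1.0, 1.3]
grip_width: 0.0175
grip_force: 2.5
```

Request:
apply_moves --increments '[{"tx": 0,"ty": 0,"tz": 0,"ax": 0,"ay": 0,"az": 0},{"tx": 0,"ty": 0,"tz": 0,"ax": 0,"ay": 0,"az": 0},{"tx": 0,"ty": 0,"tz": 0,"ax": 0,"ay": 0,"az": 1},{"tx": 0,"ty": 0,"tz": 0,"ax": 0,"ay": 0,"az": 1},{"tx": 0,"ty": 0,"tz": 0,"ax": 0,"ay": 0,"az": 1},{"tx": 0,"ty": 0,"tz": 0,"ax": 0,"ay": 0,"az": 1},{"tx": 0,"ty": 0,"tz": 0,"ax": 0,"ay": 0,"az": 1},{"tx": 0,"ty": 0,"tz": 0,"ax": 0,"ay": 0,"az": 1}]'

```text
time_s: 8.52
ee_pos: [0.4879, -0.2148, 0.2745]
eef_rot: [-3.141, 0.001, 0.649]
force: [-3.3, 0.7, 3.3]
grip_width: 0.0155
grip_force: 30.0
```

```bash
python3 -c "
from station import get_obs
o=get_obs();print(o['moment'],o['force'],o['qpos'][5])"
```

```text
[0.06479742 0.74674072 0.19051986] [-3.26103345  0.69453085  3.34429089] 0.4389939322582932
```

Request:
apply_moves --increments '[{"tx": 0,"ty": 0,"tz": 0,"ax": 0,"ay": 0,"az": 1},{"tx": 0,"ty": 0,"tz": 0,"ax": 0,"ay": 0,"az": 1},{"tx": 0,"ty": 0,"tz": 0,"ax": 0,"ay": 0,"az": 1},{"tx": 0,"ty": 0,"tz": 0,"ax": 0,"ay": 0,"az": 1},{"tx": 0,"ty": 0,"tz": 0,"ax": 0,"ay": 0,"az": 1},{"tx": 0,"ty": 0,"tz": 0,"ax": 0,"ay": 0,"az": 1},{"tx": 0,"ty": 0,"tz": 0,"ax": 0,"ay": 0,"az": 1},{"tx": 0,"ty": 0,"tz": 0,"ax": 0,"ay": 0,"az": 1},{"tx": 0,"ty": 0,"tz": 0,"ax": 0,"ay": 0,"az": 1},{"tx": 0,"ty": 0,"tz": 0,"ax": 0,"ay": 0,"az": 1},{"tx": 0,"ty": 0,"tz": 0,"ax": 0,"ay": 0,"az": 1},{"tx": 0,"ty": 0,"tz": 0,"ax": 0,"ay": 0,"az": 1}]'

```text
time_s: 10.02
ee_pos: [0.4879, -0.2152, 0.2744]
eef_rot: [3.141, 0.0, -0.399]
force: [-3.2, -4.4, 1.2]
grip_width: 0.0156
grip_force: 30.0
```

```bash
python3 -c "
from station import get_obs
o=get_obs();print(o['moment'],o['force'],o['qpos'][5])"
```

```text
[-0.81488579  0.76351228  0.15584357] [-3.23103986 -4.40935987  1.21413741] 1.4862090357668327
```

Request:
apply_moves --increments '[{"tx": 0,"ty": 0,"tz": 0,"ax": 0,"ay": 0,"az": 1},{"tx": 0,"ty": 0,"tz": 0,"ax": 0,"ay": 0,"az": 1},{"tx": 0,"ty": 0,"tz": 0,"ax": 0,"ay": 0,"az": 1}]'

```text
time_s: 10.4
ee_pos: [0.4879, -0.2153, 0.2744]
eef_rot: [3.14, 0.0, -0.661]
force: [-4.6, -5.4, 0.4]
grip_width: 0.0159
grip_force: 30.0
```

```bash
python3 -c "
from station import get_obs
o=get_obs();print(o['moment'],o['force'],o['qpos'][5])"
```

```text
[-0.94744664  0.87487268  0.12728897] [-4.57545482 -5.35321386  0.39520667] 1.7479760255044556
```

Request:
apply_moves --increments '[{"tx": 0,"ty": 0,"tz": 0,"ax": 0,"ay": 0,"az": 1},{"tx": 0,"ty": 0,"tz": 0,"ax": 0,"ay": 0,"az": 1},{"tx": 0,"ty": 0,"tz": 0,"ax": 0,"ay": 0,"az": 1}]'

```text
time_s: 10.78
ee_pos: [0.4878, -0.2154, 0.2744]
eef_rot: [3.14, -0.0, -0.922]
force: [-5.0, -6.1, 0.3]
grip_width: 0.016
grip_force: 30.0
```

```bash
python3 -c "
from station import get_obs
o=get_obs();print(o['moment'],o['force'],o['qpos'][5])"
```

```text
[-1.11896563  1.14799723  0.13206248] [-5.03287631 -6.10719818  0.26686837] 2.009768217713483
```

Request:
apply_moves --increments '[{"tx": 0,"ty": 0,"tz": 0,"ax": 0,"ay": 0,"az": 1},{"tx": 0,"ty": 0,"tz": 0,"ax": 0,"ay": 0,"az": 1},{"tx": 0,"ty": 0,"tz": 0,"ax": 0,"ay": 0,"az": 1}]'

```text
time_s: 11.15
ee_pos: [0.488, -0.2156, 0.2746]
eef_rot: [3.14, -0.002, -1.183]
force: [-1.0, -13.1, -1.6]
grip_width: 0.0182
grip_force: 35.5
```

```bash
python3 -c "
from station import get_obs
o=get_obs();print(o['moment'],o['force'],o['qpos'][5])"
```

```text
[-2.32745361  0.09385881  0.9595004 ] [ -1.01932217 -13.12187463  -1.60511256] 2.2707765304649925
```

Request:
apply_moves --increments '[{"tx": 0,"ty": 0,"tz": 0,"ax": 0,"ay": 0,"az": 0.3},{"tx": 0,"ty": 0,"tz": 0,"ax": 0,"ay": 0,"az": 0},{"tx": 0,"ty": 0,"tz": 0,"ax": 0,"ay": 0,"az": 0}]'

```text
time_s: 11.52
ee_pos: [0.488, -0.2157, 0.2746]
eef_rot: [3.141, -0.003, -1.206]
force: [-2.8, -11.4, -1.8]
grip_width: 0.0186
grip_force: 36.9
```

```bash
python3 -c "
from station import get_obs
o=get_obs();print(o['moment'],o['force'],o['qpos'][5])"
```

```text
[-1.98765913  0.43303604  1.0231846 ] [ -2.78544141 -11.40128797  -1.83152765] 2.2939867277362342
```

Request:
apply_moves --increments '[{"tx": 0,"ty": 0,"tz": 0,"ax": 0,"ay": 0,"az": 0},{"tx": 0,"ty": 0,"tz": 0,"ax": 0,"ay": 0,"az": 0},{"tx": 0,"ty": 0,"tz": 0,"ax": 0,"ay": 0,"az": 0},{"tx": 0,"ty": 0,"tz": 0,"ax": 0,"ay": 0,"az": 0},{"tx": 0,"ty": 0,"tz": -0.5,"ax": 0,"ay": 0,"az": 0},{"tx": 0,"ty": 0,"tz": -1,"ax": 0,"ay": 0,"az": 0},{"tx": 0,"ty": 0,"tz": -1,"ax": 0,"ay": 0,"az": 0},{"tx": 0,"ty": 0,"tz": -1,"ax": 0,"ay": 0,"az": -1},{"tx": 0,"ty": 0,"tz": -1,"ax": 0,"ay": 0,"az": -1},{"tx": 0,"ty": 0,"tz": -0.5,"ax": 0,"ay": 0,"az": -1},{"tx": 0,"ty": 0,"tz": 0,"ax": 0,"ay": 0,"az": -1},{"tx": 0,"ty": 0,"tz": 0,"ax": 0,"ay": 0,"az": -1}]' --jaw 0

```text
time_s: 13.02
ee_pos: [0.4879, -0.2147, 0.4258]
eef_rot: [-3.141, -0.001, -0.768]
force: [-0.3, 0.5, 0.1]
grip_width: 0.0943
grip_force: 0.0
```

Request:
apply_moves --increments '[{"tx": 0,"ty": 0,"tz": 0,"ax": 0,"ay": 0,"az": -1},{"tx": 0,"ty": 0,"tz": 0,"ax": 0,"ay": 0,"az": -1},{"tx": 0,"ty": 0,"tz": 0,"ax": 0,"ay": 0,"az": -1},{"tx": 0,"ty": 0,"tz": 0,"ax": 0,"ay": 0,"az": -1},{"tx": 0,"ty": 0,"tz": 0,"ax": 0,"ay": 0,"az": -1},{"tx": 0,"ty": 0,"tz": 0,"ax": 0,"ay": 0,"az": -1},{"tx": 0,"ty": 0,"tz": 0,"ax": 0,"ay": 0,"az": -1},{"tx": 0,"ty": 0,"tz": 0,"ax": 0,"ay": 0,"az": -1},{"tx": 0,"ty": 0,"tz": 0,"ax": 0,"ay": 0,"az": -1},{"tx": 0,"ty": 0,"tz": 0,"ax": 0,"ay": 0,"az": -1},{"tx": 0,"ty": 0,"tz": 0,"ax": 0,"ay": 0,"az": -1},{"tx": 0,"ty": 0,"tz": 0,"ax": 0,"ay": 0,"az": -1}]'

```text
time_s: 14.52
ee_pos: [0.488, -0.2147, 0.4256]
eef_rot: [3.141, -0.001, 0.279]
force: [0.2, 0.4, -0.0]
grip_width: 0.0941
grip_force: 0.0
```

Request:
apply_moves --increments '[{"tx": 0,"ty": 0,"tz": 0,"ax": 0,"ay": 0,"az": -1},{"tx": 0,"ty": 0,"tz": 0,"ax": 0,"ay": 0,"az": -1},{"tx": 0,"ty": 0,"tz": 0,"ax": 0,"ay": 0,"az": -1},{"tx": 0,"ty": 0,"tz": 0,"ax": 0,"ay": 0,"az": -1},{"tx": 0,"ty": 0,"tz": 0,"ax": 0,"ay": 0,"az": -1},{"tx": 0,"ty": 0,"tz": 0,"ax": 0,"ay": 0,"az": -1},{"tx": 0,"ty": 0,"tz": 0,"ax": 0,"ay": 0,"az": -1},{"tx": 0,"ty": 0,"tz": 0,"ax": 0,"ay": 0,"az": -1},{"tx": 0,"ty": 0,"tz": 0,"ax": 0,"ay": 0,"az": -1},{"tx": 0,"ty": 0,"tz": 0,"ax": 0,"ay": 0,"az": -1},{"tx": 0,"ty": 0,"tz": 0,"ax": 0,"ay": 0,"az": -1},{"tx": 0,"ty": 0,"tz": 0,"ax": 0,"ay": 0,"az": -1}]'

```text
time_s: 16.02
ee_pos: [0.488, -0.2147, 0.4256]
eef_rot: [3.141, 0.0, 1.326]
force: [0.1, -0.3, 0.4]
grip_width: 0.0938
grip_force: 0.0
```

Run:
```python
from station import get_obs,camera
import cv2,numpy as np
o=get_obs(); print(o['ee_pos'],o['eef_rot'],o['qpos'],o['time_s'])
c=camera("wrist"); cv2.imwrite("pics/w2.png",c["pixels"][:,:,::-1]); np.savez("pics/w2.npz",K=c["camera_matrix"],T=c["T_tool_cam"],p=o["ee_pos"],r=o["eef_rot"])
```

```text
[ 0.48795441 -0.21473208  0.42560763] [3.14061848e+00 2.29791605e-04 1.32608730e+00] [-4.83270409e-01  2.46130014e-01  1.53999732e+00  7.08311067e-06
  1.35446444e+00 -2.38563016e-01] 16.025
```

View pics/w2.png

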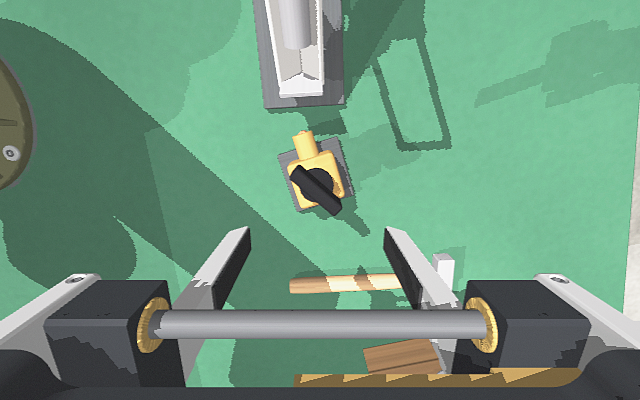

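Handle has turned ~127° to a stop (bar now (295,170)–(338,213)). Next to the sleeve.

Request:
apply_moves --increments '[{"tx": 0,"ty": 0,"tz": 0,"ax": 0,"ay": 0,"az": -0.8},{"tx": 0,"ty": 0,"tz": 0,"ax": 0,"ay": 1,"az": 0},{"tx": 0,"ty": 0,"tz": 0,"ax": 0,"ay": 1,"az": 0},{"tx": 0,"ty": 0,"tz": 0,"ax": 0,"ay": 1,"az": 0},{"tx": 0,"ty": 0,"tz": 0,"ax": 0,"ay": 1,"az": 0},{"tx": 0,"ty": 0,"tz": 0,"ax": 0,"ay": 1,"az": 0},{"tx": 0,"ty": 0,"tz": 0,"ax": 0,"ay": 1,"az": 0},{"tx": 0,"ty": 0,"tz": 0,"ax": 0,"ay": 1,"az": 0},{"tx": 0,"ty": 0,"tz": 0,"ax": 0,"ay": 1,"az": 0}]'

```text
time_s: 17.2
ee_pos: [0.488, -0.2148, 0.4254]
eef_rot: [3.141, -0.701, 1.393]
force: [0.3, 0.5, 0.9]
grip_width: 0.0944
grip_force: 0.0
```

Request:
apply_moves --increments '[{"tx": 0.74,"ty": -0.1,"tz": 0,"ax": 0,"ay": 0,"az": 0},{"tx": 0.74,"ty": -0.1,"tz": 0,"ax": 0,"ay": 0,"az": 0},{"tx": 0.74,"ty": -0.1,"tz": 0,"ax": 0,"ay": 0,"az": 0},{"tx": 0,"ty": 0,"tz": 0,"ax": 0,"ay": 0,"az": 0},{"tx": 0,"ty": 0,"tz": 0,"ax": 0,"ay": 0,"az": 0}]'

```text
time_s: 17.82
ee_pos: [0.4882, -0.1629, 0.4674]
eef_rot: [3.141, -0.697, 1.393]
force: [-0.2, 0.1, 0.0]
grip_width: 0.094
grip_force: 0.0
```

Run:
```python
from station import get_obs,camera
import cv2,numpy as np
from scipy.spatial.transform import Rotation as Ro
o=get_obs(); print(o['ee_pos'],o['eef_rot'],o['qpos'],o['time_s']);R=Ro.from_euler("xyz",o["eef_rot"]).as_matrix();print(R)
c=camera("wrist"); cv2.imwrite("pics/w3.png",c["pixels"][:,:,::-1]); np.savez("pics/w3.npz",K=c["camera_matrix"],T=c["T_tool_cam"],p=o["ee_pos"],r=o["eef_rot"])
S=np.array([.531,.084,.17]);print("sleeve in tool mm",R.T@(S-o["ee_pos"])*1e3)
```

```text
[ 0.4881833  -0.16290344  0.46740477] [ 3.14144868 -0.697007    1.39324854] [-0.47892551  0.20728656  1.5291837   0.66136254  1.63218395 -0.33733721] 17.825
[[ 1.35423643e-01  9.84263420e-01  1.13516328e-01]
 [ 7.54713140e-01 -1.76707406e-01  6.31808966e-01]
 [ 6.41925630e-01  1.10392221e-04 -7.66766897e-01]]
sleeve in tool mm [  1.22791631  -1.51958585 388.89633504]
```

View pics/w3.png

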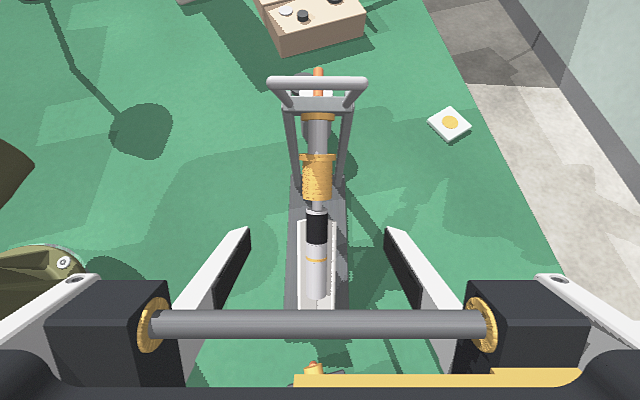

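Sleeve: cols 302–333, rows 153 (shoulder back) to 200 (front edge), axis vertical at col ~317, so the tool is aligned with the coupler.

Run:
```python
import cv2,numpy as np
d=np.load("pics/w3.npz");im=cv2.imread("pics/w3.png");T=d["T"]
h=cv2.cvtColor(im,cv2.COLOR_BGR2HSV)[130:215,290:350]
b=((h[...,0]>10)&(h[...,0]<30)&(h[...,1]>120)&(h[...,2]>90))
for v in range(0,85,4):
    xs=np.where(b[v])[0]
    if len(xs)>6:print(v+130,xs[0]+290,xs[-1]+290)
def hit(u,v,off):  # tool coords, surface parallel to axis, off mm towards tool
    r=T[:3,:3]@np.linalg.inv(d["K"])@[u,v,1];o=T[:3,3]
    n=np.array([-.087,0,.996]);c=.3889*.996-off-.0012*.087
    return (o+r*(c-n@o)/(n@r))*1e3
print("front at top surf",hit(317,200,.02),"mid",hit(317,192,.02),"shoulder rear top",hit(317,153,.025),"lat",hit(317.5,175,0))
```

```text
154 299 335
158 299 335
162 304 331
166 303 331
170 303 331
174 303 331
178 302 331
182 303 331
186 303 330
190 303 330
194 303 331
198 303 330
front at top surf [-22.59934035   0.96877305 366.74082067] mid [-11.95848253   0.96527111 367.67029319] shoulder rear top [ 38.81182998   0.9426683  367.08496908] lat [  6.06304917   1.66381304 389.32478442]
```

Request:
apply_moves --increments '[{"tx": 0.13,"ty": 0,"tz": 0.9,"ax": 0,"ay": 0,"az": 0},{"tx": 0,"ty": 0,"tz": 0.9,"ax": 0,"ay": 0,"az": 0},{"tx": 0,"ty": 0,"tz": 0.9,"ax": 0,"ay": 0,"az": 0},{"tx": 0,"ty": 0,"tz": 0.9,"ax": 0,"ay": 0,"az": 0},{"tx": 0,"ty": 0,"tz": 0.9,"ax": 0,"ay": 0,"az": 0}]'

```text
time_s: 18.5
ee_pos: [0.5042, -0.0746, 0.3652]
eef_rot: [-3.14, -0.698, 1.392]
force: [0.1, -0.7, -0.6]
grip_width: 0.0945
grip_force: 0.0
```

Request:
apply_moves --increments '[{"tx": 0,"ty": 0,"tz": 0.7,"ax": 0,"ay": 0,"az": 0},{"tx": 0,"ty": 0,"tz": 0.7,"ax": 0,"ay": 0,"az": 0},{"tx": 0,"ty": 0,"tz": 0.6,"ax": 0,"ay": 0,"az": 0},{"tx": 0,"ty": 0,"tz": 0.45,"ax": 0,"ay": 0,"az": 0},{"tx": 0,"ty": 0,"tz": 0,"ax": 0,"ay": 0,"az": 0}]'

```text
time_s: 19.12
ee_pos: [0.5126, -0.0279, 0.3094]
eef_rot: [-3.14, -0.698, 1.393]
force: [-1.1, 0.3, -0.3]
grip_width: 0.0942
grip_force: 0.0
```

Run:
```python
from station import get_obs,camera
import cv2,numpy as np
c=camera("wrist"); cv2.imwrite("pics/w4.png",c["pixels"][:,:,::-1])
```

```text
(no output)
```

View pics/w4.png

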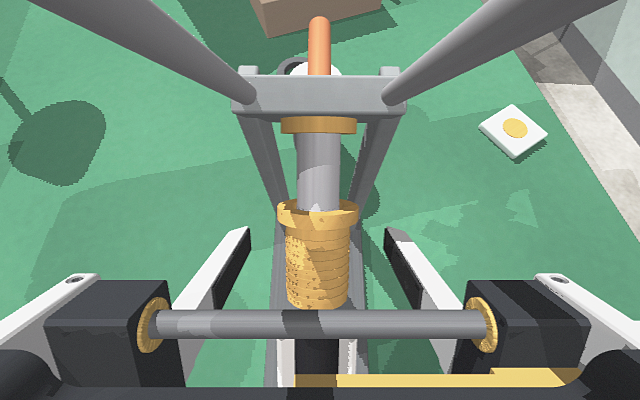

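Sleeve sits between the pads: plain part rows 225–308, col 318; it is centred on the pads to about 1 mm.

Request:
apply_moves --increments '[{"tx": 0,"ty": 0,"tz": 0,"ax": 0,"ay": 0,"az": 0},{"tx": 0,"ty": 0,"tz": 0,"ax": 0,"ay": 0,"az": 0},{"tx": 0,"ty": 0,"tz": 0,"ax": 0,"ay": 0,"az": 0},{"tx": 0,"ty": 0,"tz": 0,"ax": 0,"ay": 0,"az": 0},{"tx": 0,"ty": 0,"tz": 0,"ax": 0,"ay": 0,"az": 0},{"tx": 0,"ty": 0,"tz": 0,"ax": 0,"ay": 0,"az": 0},{"tx": 0,"ty": 0,"tz": 0,"ax": 0,"ay": 0,"az": 0},{"tx": 0,"ty": 0,"tz": 0,"ax": 0,"ay": 0,"az": 0}]' --jaw 1 --force 45

```text
time_s: 20.18
ee_pos: [0.5126, -0.0282, 0.3101]
eef_rot: [3.142, -0.698, 1.393]
force: [0.1, -0.5, 0.7]
grip_width: 0.0397
grip_force: 45.0
```

Gripped at 39.7 mm. Pull 21 mm up the slope.

Request:
apply_moves --increments '[{"tx": 0.14,"ty": 0,"tz": 0.012,"ax": 0,"ay": 0,"az": 0},{"tx": 0.14,"ty": 0,"tz": 0.012,"ax": 0,"ay": 0,"az": 0},{"tx": 0.14,"ty": 0,"tz": 0.012,"ax": 0,"ay": 0,"az": 0},{"tx": 0.14,"ty": 0,"tz": 0.012,"ax": 0,"ay": 0,"az": 0},{"tx": 0.14,"ty": 0,"tz": 0.012,"ax": 0,"ay": 0,"az": 0},{"tx": 0,"ty": 0,"tz": 0,"ax": 0,"ay": 0,"az": 0},{"tx": 0,"ty": 0,"tz": 0,"ax": 0,"ay": 0,"az": 0},{"tx": 0,"ty": 0,"tz": 0,"ax": 0,"ay": 0,"az": 0},{"tx": 0,"ty": 0,"tz": 0,"ax": 0,"ay": 0,"az": 0}]'

```text
time_s: 21.3
ee_pos: [0.5155, -0.0121, 0.3215]
eef_rot: [-3.141, -0.695, 1.392]
force: [-0.1, -12.5, -4.9]
grip_width: 0.0398
grip_force: 45.0
```

Run:
```python
from station import camera
import cv2
c=camera("scene");w=camera("wrist");f=lambda i,k:cv2.resize(i,None,fx=k,fy=k,interpolation=cv2.INTER_CUBIC)
a=f(c["pixels"][125:240,235:420,::-1],3)
cv2.imwrite("pics/s5.png",a); cv2.imwrite("pics/w5.png",w["pixels"][:,:,::-1])
```

```text
(no output)
```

View pics/s5.png

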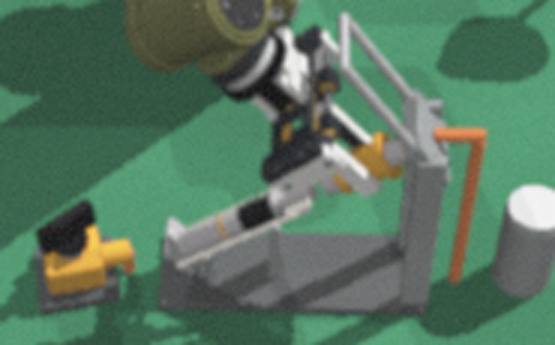

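The burner's black band has moved from (291,199) to (256,214) at this scale, down to the end plate: it is free. Release and retreat.

Request:
apply_moves --increments '[{"tx": 0,"ty": 0,"tz": 0,"ax": 0,"ay": 0,"az": 0},{"tx": 0,"ty": 0,"tz": 0,"ax": 0,"ay": 0,"az": 0},{"tx": 0,"ty": 0,"tz": 0,"ax": 0,"ay": 0,"az": 0},{"tx": 0,"ty": 0,"tz": 0,"ax": 0,"ay": 0,"az": 0},{"tx": 0,"ty": 0,"tz": 0,"ax": 0,"ay": 0,"az": 0},{"tx": 0,"ty": 0,"tz": 0,"ax": 0,"ay": 0,"az": 0},{"tx": -0.7,"ty": 0,"tz": 0,"ax": 0,"ay": 0,"az": 0}]' --jaw 0

```text
time_s: 22.28
ee_pos: [0.5129, -0.0267, 0.3093]
eef_rot: [3.139, -0.698, 1.396]
force: [0.4, 0.1, -0.1]
grip_width: 0.0938
grip_force: 0.0
```

Request:
apply_moves --increments '[{"tx": 0,"ty": 0,"tz": -0.5,"ax": 0,"ay": 0,"az": 0},{"tx": 0,"ty": 0,"tz": -0.9,"ax": 0,"ay": 0,"az": 0},{"tx": 0,"ty": 0,"tz": -0.9,"ax": 0,"ay": 0,"az": 0},{"tx": 0,"ty": 0,"tz": -0.9,"ax": 0,"ay": 0,"az": 0},{"tx": 0,"ty": 0,"tz": -0.9,"ax": 0,"ay": 0,"az": 0},{"tx": 0,"ty": 0,"tz": -0.9,"ax": 0,"ay": 0,"az": 0},{"tx": 0,"ty": 0,"tz": -0.9,"ax": 0,"ay": 0,"az": 0},{"tx": 0,"ty": 0,"tz": -0.9,"ax": 0,"ay": 0,"az": 0},{"tx": 0,"ty": 0,"tz": 0,"ax": 0,"ay": 0,"az": 0},{"tx": 0,"ty": 0,"tz": 0,"ax": 0,"ay": 0,"az": 0}]'

```text
time_s: 23.52
ee_pos: [0.4895, -0.1557, 0.4646]
eef_rot: [-3.141, -0.698, 1.393]
force: [0.6, -0.0, -0.8]
grip_width: 0.0938
grip_force: 0.0
```

Run:
```python
from station import get_obs,camera
import cv2,numpy as np
from h import C
o=get_obs();print(o['ee_pos'],o['force'],o['time_s'])
a=cv2.imread("pics/scene0.png")
c=camera("scene")["pixels"][:,:,::-1]; 
def stats(im,n,box,f):
    x0,y0,x1,y1=box;h=cv2.cvtColor(np.ascontiguousarray(im[y0:y1,x0:x1]),cv2.COLOR_BGR2HSV)
    ys,xs=np.where(f(h));print(n,len(xs),(xs.mean()+x0).round(2),(ys.mean()+y0).round(2),xs.min()+x0,xs.max()+x0)
for t,im in(("before",a),("after",c)):
    stats(im,t+" sleeve",(330,165,368,200),lambda h:(h[...,0]>10)&(h[...,0]<30)&(h[...,1]>130)&(h[...,2]>90))
    stats(im,t+" black band",(305,170,346,207),lambda h:h[...,2]<50)
    stats(im,t+" can",(395,180,430,225),lambda h:(h[...,1]<50))
    stats(im,t+" valve black",(240,185,275,212),lambda h:h[...,2]<50)
# where the band should go: 40 mm down slope from its seen place
u=np.array([.172,.985,0]);ax=np.r_[.819*u[:2],.574];S=np.array([.531,.084,.17])
P=lambda s:(lambda p:p[:2]/p[2])(C["scene"]["K"]@(C["scene"]["R"]@(S+ax*s)+C["scene"]["t"]))
for s in(0,-.07,-.075,-.115):print(s,P(s))
w=camera("wrist");cv2.imwrite("pics/w6.png",w["pixels"][:,:,::-1])
def rows(im):
    h=cv2.cvtColor(np.ascontiguousarray(im),cv2.COLOR_BGR2HSV)[:,317];m=(h[:,0]>10)&(h[:,0]<30)&(h[:,1]>120)&(h[:,2]>90)
    return np.where(m[:215])[0]
print(rows(cv2.imread("pics/w3.png")),rows(w["pixels"][:,:,::-1]))
```

```text
[ 0.48945209 -0.15567618  0.464631  ] [ 0.63373433 -0.00983486 -0.75918369] 23.525
before sleeve 242 350.07 181.96 340 362
before black band 61 330.52 191.25 326 336
before can 682 410.92 204.64 399 423
before valve black 159 256.67 202.23 247 266
after sleeve 218 349.93 182.05 340 362
after black band 54 319.65 196.13 315 324
after can 680 410.91 204.67 399 423
after valve black 155 257.1 202.25 248 265
0 [349.62339673 182.2537298 ]
-0.07 [331.10878581 190.71775553]
-0.075 [329.82300197 191.30555657]
-0.115 [319.7054535  195.93083284]
[ 90  95 113 114 115 116 117 118 155 156 157 158 159 160 161 162 163 164
 165 166 167 168 169 170 171 172 173 174 175 176 177 178 179 180 181 182
 183 184 185 186 187 188 189 190 191 192 193 194 195 196 197 198 199 200] [116 117 118 119 120 121 122 159 160 161 162 163 164 165 166 167 168 169
 170 171 172 173 174 175 176 177 178 179 180 181 182 183 184 185 186 187
 188 189 190 191 192 193 194 195 196 197 198 199 200 201 202 203 204 205]
```

```bash
python3 -c "
from station import hand_in
print(hand_in())"
```

```text
the job is handed in; nothing more can be done
None
```

The job is handed in at about 23.5 s of the 64 s allowed: the gas valve is turned about 127° clockwise onto its stop, the torch burner slid about 40 mm down to its end plate, and the sleeve is fully forward again. The can has not moved, and I did not go near the hammer or the ring.

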